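# Load the spray-can holder and start its clamp screw

### The arm

A 6-joint arm with a two-finger parallel gripper is mounted at the origin on the work surface. World frame = base frame: x ahead of the robot, y to its left, z up, the work surface at z = 0. Lengths are in m, angles in degrees, forces in N, time in s.
With the tool pointing down it reaches from about 0.3 to 0.75 m from the base axis. Payload 8.5 kg.
Tool frame: the origin (TCP) lies at the very end of the fingers, on their centre line; the grasp point (between the pads) lies 19 mm behind it; z points along the fingers, y is the line along which they close (so a half turn about z gives the same grasp; the last joint's range is limited). The gripper opens to 85 mm and grips with 20 to 120 N. Pads are 22 mm wide; open, the fingers measure 114 mm over their backs; the gripper's body (76 mm by 85 mm) begins 54 mm behind the grasp point. The pads swing forward as they close: fully open they stand 13 mm farther back than shut.
Start: joints at [-80.575, 21.807, 74.336, -0, 83.858, -12.336], TCP at [0.204, -0.511, 0.203] pointing down, gripper open.
Joint ranges: [-178.18, 178.18], [-50.72, 133.34], [12.68, 142.11], [-81.47, 261.47], [9.98, 163.14], [-165.26, 165.26]. Speed limits (degrees/s): [136.94, 136.94, 180, 180, 180, 180].

### API

Orientations are given as a 3x3 rotation matrix whose columns are the frame's x, y, z axes.
In Python, from rig import env, optics, spotter gives the robot as it stands.
- The arm moves only by the shell command python3 -m crank 'ROWS' [FORCE]. ROWS is JSON, one flat list of numbers, 5 for each row, row after row: the finger opening in cm, from 0 to 8.54, then the shift along the tool's x, y, z in cm, then the turn about the tool's z in rad. A call has exactly 8 rows; each row shifts and turns the commanded pose from where the row before left it, along the tool's axes as they then stand; what a row does not reach is not made up. A row lasts 1/12 s, in which the tool goes at most 41.7 mm and 7.16 degrees, less where a joint would pass 70% of its speed; a pose out of reach is approached as far as the arm can. A call is refused whole if a number of a shift passes 4.17 or a number of a turn 0.125, either way. A call with a gripper value outside its range is refused whole. The fingers move at their own pace and stop on an object; FORCE is the grip in N (left out, the last holds). Time passes only in rows, so rows that do not move let the fingers close, or fill a call up. It gives the time, the measured TCP pose, the force, the opening and the grip force at its end, in the units of the state.
- env.observe(): the state, without advancing time (a new reading comes with each control period).
- optics.get_image(name): name is "scene" or "top"; returns a dict with "color" (480x640x3 uint8, red, green, blue), "intrinsics" (3x3 intrinsics, pixels), "distortion" ([k1, k2, p1, p2, k3] as OpenCV has them; the pictures are not rectified), "pose" (4x4, takes a point from camera to world coordinates). Camera axes: x right, y up, looking along -z (the intrinsics and any distortion apply to the point x, -y, -z); pixel columns grow to the right and rows downward; lengths in m; the calibration is good to about 2 mm. A picture is of the moment at which its call begins. There is no depth.
- env.close_job(): hands the job in; it is judged then, once.
Trained networks look in a picture, given as the dict that the camera call returned (one of the last four; its "shot" number tells which), for a name from the list of things; names that differ only in an ending like _2 or _b are one class to them, and where a whole thing is asked for, a point or a joint stands for the part that bears it (a point fixed in the world has none). Each returns a list of dicts, best first, with "score" (0 to 1); they miss things now and then, are a little off and sometimes report something else, mostly with a low value. They report only what shows in the picture. A call takes as long as a camera call.
- spotter.look_for(picture, query): "at" ([column, row] as shares, 0 to 1, of the picture: columns of its width, rows of its height, amid what is visible of it).
The state is a dict: "time_s": time; "q": joint angles; "qvel": joint speeds; "joint_efforts": joint torques, N m; "position": TCP position; "tool_rot": TCP orientation; "ft_force": force on the tool from outside, world axes, zero at the start; "wrist_torque": the same for the moment, N m; "grip_width": finger opening in m; "gripper_force": force on a finger pad.
Only numpy, scipy, OpenCV 4.12 (cv2) and the standard library are available. Lean on these libraries where they do the work, as an engineer would, in place of code of your own. Each camera call takes 0.05 s, during which the arm holds its last target. There are 200 camera calls.

### The job

Stand the spray can with the yellow cap upright and fully home in the empty cup of the can holder and let go of it. Then start the holder's crank screw: wind it backward (anticlockwise from above) with the red handle, loosely enough that the screw is free to fall, until it drops into its thread, and from there wind it forward (clockwise) one full turn and stop. Finish while still gripping the red handle at that place; leave the other things alone.

Things in the scene. Friction and masses are not known exactly. Their poses are not given: they have to be found in the camera images.
- yellow_can: spray can, gold body 52 mm in diameter up to 106 mm, sloping shoulder and yellow cap (33 mm in diameter) up to 140 mm, yellow band below the shoulder, about 0.2 kg, standing; origin at the centre of its underside, z up. Two like cans have lilac and mint caps
- cup_floor (a point): centre of the inner floor of the holder's dark steel cup, 16 mm above the table; the cup is round, 58 mm inside, 66 mm outside, its rim is 32 mm above this point. The holder is a fixed aluminium plate 110 x 280 x 12 mm; the point's y axis points from the cup along the plate to the screw, whose axis is 180 mm away
- boss_top (a point): centre of the top of the grey threaded boss (54 mm in diameter, top 60 mm above the table), on the vertical axis of the screw
- crank_handle: red upright handle of the crank, 16 mm in diameter, 43 mm tall, spins freely on its own pin; origin at the centre of its underside, 45 mm from the screw's axis, on top of the steel crank arm (18 mm wide, its top 1 mm below the origin; the hub on the axis, 38 mm in diameter, ends 1 mm above the origin). The origin is 47 mm above boss_top when screw_depth is 0, and goes down with the screw
- screw_turn (a joint): angle of the crank screw, rad, growing clockwise seen from above (forward, tightening); its zero is arbitrary. At the start the screw rests unstarted on the end of the thread; the drop lies 0.8 to 2.5 rad back (anticlockwise) from there, and a stop ends the backward turning about 0.35 rad after it. Turning takes under 0.2 N m
- screw_depth (a joint): how far the screw has gone down, m: about 0.002 to 0.006 at the start (resting on the thread), 0 to 0.002 just before the drop, then falls to about 0.012 at the drop when nothing holds it up; the coarse thread's pitch is 12 mm, so about 0.024 one turn forward. Weight and a light spring press the screw down with about 8 N; once started, it has 1 mm of play up and down
- lilac_can: bystander: spray can like the yellow one with a lilac cap
- mint_can: bystander: spray can like the yellow one with a mint green cap
- solvent_tin: bystander: steel tin 90 mm in diameter, 170 mm tall with its red cap; origin at its underside
- pen_mug: bystander: white mug 76 mm in diameter, 85 mm tall, with pens up to 165 mm; origin at its underside
- tape_roll: bystander: yellow roll of tape lying flat, 90 mm in diameter, 24 mm tall
- knife: bystander: orange utility knife lying flat, 160 mm long, 15 mm tall

How it is judged (in metres and radians):
On the way, in this order (a step that is already met when the one before it is completed fails the run):
1. the yellow can stands fully home in the cup, let go (z of yellow_can in the frame of cup_floor below 0.004 m and horizontal distance between yellow_can and cup_floor below 0.007 m and angle between yellow_can's own z axis and vertical below 0.1 rad and contact force between the fingers and yellow_can below 0.3 N), for 0.2 s.
2. the screw, wound backward, has dropped into its thread (value of joint screw_depth above 0.0095 m and value of joint screw_turn below 0.55 rad), for 0.1 s.
3. the screw is one turn forward from the drop, held by the red handle (value of joint screw_turn between 5.73 and 7.23 rad and value of joint screw_depth between 0.0205 and 0.0272 m and contact force between the fingers and crank_handle above 1 N), for 0.3 s.
At the end, for the whole second after the job is handed in: Yellow can in the cup (4 mm from the floor, 7 mm from centre, 0.1 rad from upright), not touched; screw started, one turn (within 0.7 rad) forward of its drop and 20.5 to 27.2 mm down, still; the fingers hold the red handle with over 1 N (all of step 1 and all of step 3 and velocity of joint screw_turn between -0.15 and 0.15 rad/s); the arm keeps its last pose, push and grip.
It fails at once if the screw is wound well past one turn (1.2 rad too far) (value of joint screw_turn above 7.8 rad).
It fails at once if a bystander is moved more than 40 mm (distance of any of lilac_can, mint_can, solvent_tin, pen_mug, tape_roll, knife from where it was at the start of the episode above 0.04 m).
It also fails if it takes over 72 s, if anything falls off the work surface, if the arm or the gripper's body presses on something with over 40 N, if the wrist force passes 120 N, or if a joint passes its speed limit or range.

## Working session

There is one attempt and no reset: what is moved stays moved. The work goes in short steps, Python scripts to look and compute and a shell command to move; the robot and the scene stay as the last step left them, time stands still between calls to the robot, and variables do not carry over. Pictures are saved under pics/ and viewed, at most 10 in all, crops included, and the job is handed in when it is done.

```bash
ls; mkdir -p pics; cat > h.py <<'E'
import numpy as np, cv2
from rig import env, optics, spotter
def ray(p, at):
    K=np.array(p["intrinsics"]);D=np.array(p["distortion"]);T=np.array(p["pose"])
    px=np.array([[[at[0]*640,at[1]*480]]],float)
    u=cv2.undistortPoints(px,K,D)[0,0]
    d=T[:3,:3]@np.array([u[0],-u[1],-1.0]); return T[:3,3],d
def onz(p,at,z):
    o,d=ray(p,at); return o+d*(z-o[2])/d[2]
def proj(p,X):
    T=np.array(p["pose"]);c=T[:3,:3].T@(np.asarray(X,float)-T[:3,3]);c=np.array([[c[0],-c[1],-c[2]]])
    return cv2.projectPoints(c,np.zeros(3),np.zeros(3),np.array(p["intrinsics"]),np.array(p["distortion"]))[0].ravel()
def tri(p1,a1,p2,a2):
    o1,d1=ray(p1,a1);o2,d2=ray(p2,a2)
    A=np.stack([d1,-d2],1);s=np.linalg.lstsq(A,o2-o1,rcond=None)[0]
    a=o1+d1*s[0];b=o2+d2*s[1];return (a+b)/2,np.linalg.norm(a-b)
def snap(n,name):
    p=optics.get_image(n);cv2.imwrite(f"pics/{name}.png",cv2.cvtColor(p["color"],cv2.COLOR_RGB2BGR));return p
E
python3 - <<'E'
from h import *
np.set_printoptions(precision=4,suppress=True)
s=env.observe();print(s["position"],s["tool_rot"],s["time_s"])
for n in("scene","top"):
    p=snap(n,n+"0");print(n,np.array(p["pose"])[:3,3])
    for q in["yellow_can","cup_floor","boss_top","crank_handle","lilac_can","mint_can","solvent_tin","pen_mug","tape_roll","knife"]:
        for r in spotter.look_for(p,q)[:2]:
            a=r["at"];print(q,round(r["score"],2),np.array(a)*[640,480],"z0",onz(p,a,0)[:2],"z.06",onz(p,a,.06)[:2],"z.14",onz(p,a,.14)[:2])
E
```

```text
pics
[ 0.2038 -0.5105  0.2027] [[ 0.9288  0.3707 -0.0002]
 [ 0.3707 -0.9288  0.0015]
 [ 0.0003 -0.0015 -1.    ]] 0.0
scene [ 1.1781 -0.5887  0.5975]
yellow_can 0.58 [223.68 301.2 ] z0 [ 0.4765 -0.2636] z.06 [ 0.547  -0.2962] z.14 [ 0.6409 -0.3398]
cup_floor 0.86 [372.48  244.608] z0 [0.5396 0.125 ] z.06 [0.6037 0.0534] z.14 [ 0.6892 -0.0422]
boss_top 0.58 [375.616 246.912] z0 [0.5522 0.1227] z.06 [0.6151 0.0513] z.14 [ 0.6989 -0.044 ]
boss_top 0.42 [299.072 285.408] z0 [ 0.5431 -0.113 ] z.06 [ 0.6069 -0.1607] z.14 [ 0.6919 -0.2244]
crank_handle 0.57 [391.296 201.984] z0 [0.4174 0.3374] z.06 [0.4938 0.2444] z.14 [0.5956 0.1204]
crank_handle 0.5 [379.008 195.312] z0 [0.3621 0.345 ] z.06 [0.444  0.2512] z.14 [0.5533 0.1262]
lilac_can 0.71 [296.896 289.2  ] z0 [ 0.5504 -0.1249] z.06 [ 0.6134 -0.1715] z.14 [ 0.6975 -0.2336]
solvent_tin 0.94 [193.28  358.512] z0 [ 0.5814 -0.3916] z.06 [ 0.6414 -0.4114] z.14 [ 0.7212 -0.4378]
pen_mug 0.8 [137.792 277.2  ] z0 [ 0.2629 -0.367 ] z.06 [ 0.3548 -0.3893] z.14 [ 0.4773 -0.419 ]
tape_roll 0.84 [443.712 273.504] z0 [0.7351 0.1503] z.06 [0.7796 0.076
[... 894 characters left out ...]
z.14 [0.5582 0.0904]
mint_can 0.61 [361.6 285.6] z0 [ 0.4612 -0.1658] z.06 [ 0.462  -0.1612] z.14 [ 0.4631 -0.1549]
solvent_tin 0.75 [490.112 178.32 ] z0 [ 0.683  -0.4402] z.06 [ 0.6726 -0.4216] z.14 [ 0.6586 -0.3968]
pen_mug 0.95 [479.68 342.48] z0 [ 0.342  -0.4068] z.06 [ 0.3488 -0.3899] z.14 [ 0.358  -0.3674]
pen_mug 0.28 [360.576 284.016] z0 [ 0.4645 -0.1638] z.06 [ 0.4651 -0.1592] z.14 [ 0.466  -0.1531]
tape_roll 0.56 [227.584 158.4  ] z0 [0.7314 0.1121] z.06 [0.7185 0.1027] z.14 [0.7013 0.0901]
tape_roll 0.5 [362.624 207.888] z0 [ 0.6233 -0.1708] z.06 [ 0.6159 -0.1658] z.14 [ 0.606  -0.1593]
knife 0.86 [351.104 118.992] z0 [ 0.8133 -0.1496] z.06 [ 0.7963 -0.1458] z.14 [ 0.7736 -0.1406]
```

View pics/scene0.png

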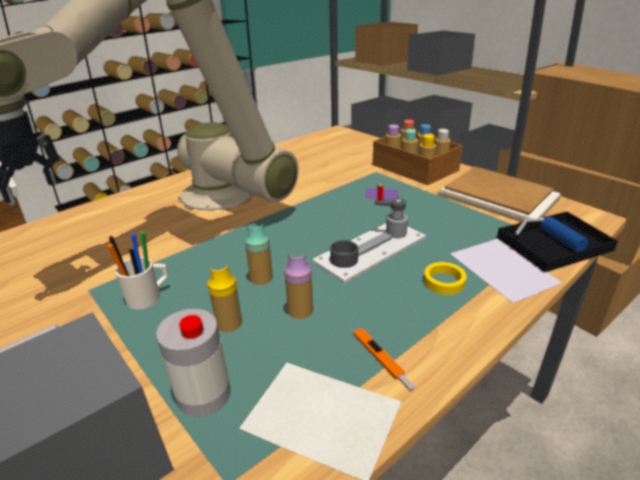

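View pics/top0.png

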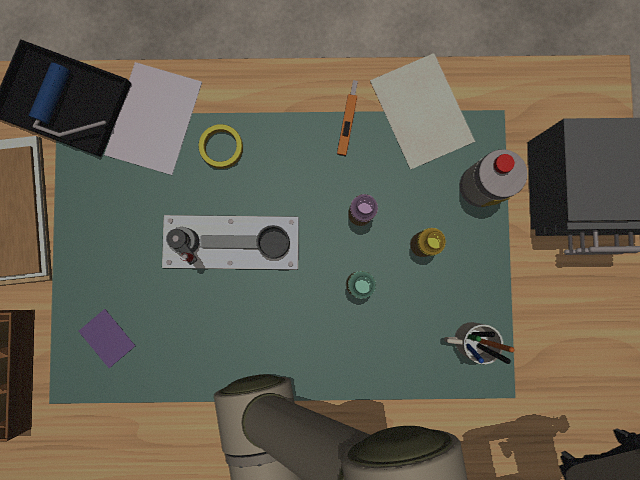

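Scene: yellow can at (224,300), lilac (299,288), mint (258,255), cup (344,253), screw hub (398,210), red handle (380,193). Top: yellow cap (431,241), cup (274,242), hub (180,240), handle around (190,258). I'll zoom in on the holder.

```bash
python3 - <<'E'
import cv2,numpy as np
t=cv2.imread("pics/top0.png");s=cv2.imread("pics/scene0.png")
a=cv2.resize(t[205:280,150:310],(800,375),interpolation=cv2.INTER_CUBIC)
b=cv2.resize(s[180:280,310:470],(360,225),interpolation=cv2.INTER_CUBIC)
c=cv2.resize(t[190:310,340:460],(225,225),interpolation=cv2.INTER_CUBIC)
m=np.zeros((600,800,3),np.uint8);m[:375]=a;m[375:,:360]=b;m[375:,370:595]=c
cv2.imwrite("pics/z.png",m)
E
```

```text
(no output)
```

View pics/z.png

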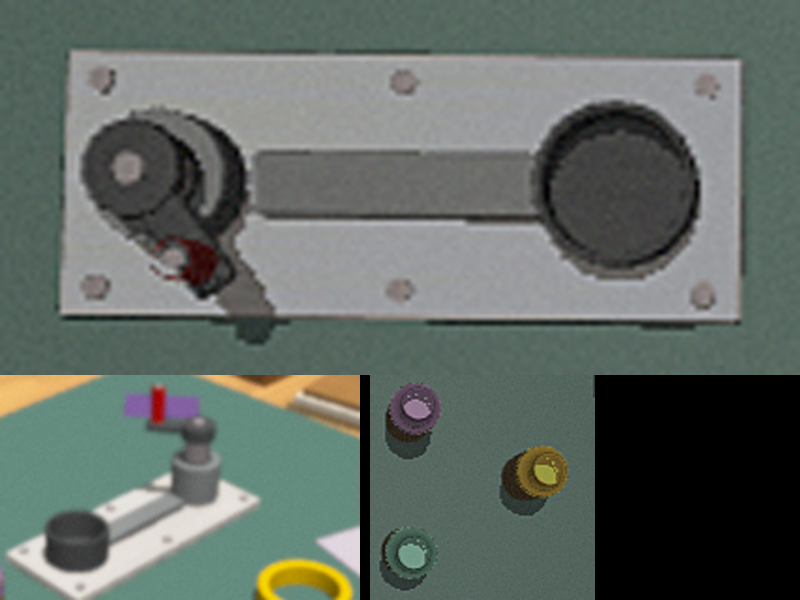

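The crops show the cup centre near crop (620,187), hub top (127,167), handle top (175,258) with its base around (200,262); the crank arm points toward the robot and slightly to -y.

```bash
python3 - <<'E'
from h import *
np.set_printoptions(precision=4,suppress=True)
p=optics.get_image("top");s=optics.get_image("scene")
cr=lambda u,v:((150+u/5)/640,(205+v/5)/480)
for n,u,v,z in[("c1",70,50,.012),("c2",741,60,.012),("c3",740,321,.012),("c4",60,316,.012),("hub",127,167,.104),("htop",175,258,.146),("hbase",200,264,.104),("cuprim",620,187,.048),("floor",625,197,.016)]:
    print(n,onz(p,cr(u,v),z))
hs=cv2.cvtColor(p["color"],cv2.COLOR_RGB2HSV)
def blob(im,lo,hi,box):
    h=cv2.cvtColor(im,cv2.COLOR_RGB2HSV);m=cv2.inRange(h,lo,hi);M=np.zeros_like(m);x0,x1,y0,y1=box;M[y0:y1,x0:x1]=m[y0:y1,x0:x1]
    ys,xs=np.nonzero(M);return xs.mean(),ys.mean(),xs.min(),xs.max(),ys.min(),ys.max(),len(xs)
a=blob(s["color"],(0,180,110),(8,255,255),(365,395,175,210));print("red scene",a)
# red handle in scene: center mid height
mid=((a[0]+.5)/640,(a[1]+.5)/480)
t=cr(187,262)
print("handle tri",tri(p,t,s,mid))
# yellow cap
h=cv2.cvtColor(p["color"],cv2.COLOR_RGB2HSV)
b=blob(p["color"],(24,120,150),(34,255,255),(405,455,215,270));print("cap top",b)
print(onz(p,((b[0]+.5)/640,(b[1]+.5)/480),.14))
b=blob(s["color"],(20,180,150),(34,255,255),(200,245,255,290));print("cap scene",b)
print(onz(s,((b[0]+.5)/640,(b[1]+.5)/480),.123))
# dark cup in scene
print("cup proj",proj(s,onz(p,cr(620,187),.048)), "hub",proj(s,onz(p,cr(127,167),.104)),"handle",proj(s,onz(p,cr(175,258),.146)))
E
```

```text
c1 [0.6115 0.2416 0.012 ]
c2 [ 0.6043 -0.036   0.012 ]
c3 [ 0.4964 -0.0347  0.012 ]
c4 [0.5016 0.2446 0.012 ]
hub [0.5559 0.1947 0.104 ]
htop [0.5194 0.1665 0.146 ]
hbase [0.5188 0.1667 0.104 ]
cuprim [0.5498 0.0116 0.048 ]
floor [0.5477 0.012  0.016 ]
red scene (np.float64(379.6111111111111), np.float64(193.11111111111111), np.int64(378), np.int64(382), np.int64(187), np.int64(200), 36)
handle tri (array([0.5192, 0.1686, 0.1185]), np.float64(0.0005697022745877506))
cap top (np.float64(433.51063829787233), np.float64(242.0744680851064), np.int64(428), np.int64(439), np.int64(234), np.int64(247), 94)
[ 0.5404 -0.2894  0.14  ]
cap scene (np.float64(221.08771929824562), np.float64(280.1206140350877), np.int64(208), np.int64(234), np.int64(267), np.int64(289), 456)
[ 0.5679 -0.3028  0.123 ]
cup proj [342.3489 246.8314] hub [398.1973 200.4256] handle [379.9   183.581]
```

```bash
python3 - <<'E'
from h import *
np.set_printoptions(precision=1,suppress=True)
s=optics.get_image("scene");p=optics.get_image("top")
for z in(0,.106,.14): print(z,proj(s,(.543,-.291,z)),proj(p,(.543,-.291,z)))
E
python3 -m crank '[8.5,4,-0.8,0,0, 8.5,4,-0.8,0,0, 8.5,4,-0.8,0,0, 8.5,4,-0.8,0,0, 8.5,4,-0.8,0,0, 8.5,4,-0.8,0,0, 8.5,4,-0.8,0,0, 8.5,4,-0.8,0,0]' 40
```

```text
0 [229.3 322.8] [421.  245.5]
0.106 [221.5 279.6] [431.1 242.3]
0.14 [218.8 264.4] [434.8 241.1]
time_s: 1.97
position: [0.4789, -0.3313, 0.2035]
tool_rot: [[0.929, 0.371, 0.0], [0.371, -0.929, -0.0], [0.0, 0.0, -1.0]]
ft_force: [0.4, -1.8, 0.8]
grip_width: 0.0851
gripper_force: 0.0
```

```bash
python3 -m crank '[8.5,2.5,-0.5,0,0, 8.5,2.5,-0.5,0,0, 8.5,2.4,-0.35,0,0, 8.5,0,0,0,0, 8.5,0,0,2,0, 8.5,0,0,2,0, 8.5,0,0,2,0, 8.5,0,0,0,0]' 40 && python3 - <<'E'
from h import *
np.set_printoptions(precision=4,suppress=True)
a=snap("top","a_top");b=snap("scene","a_scene");print(env.observe()["position"])
m=np.hstack([cv2.resize(a["color"][170:310,340:520],(400,311)),cv2.resize(b["color"][190:350,130:330],(400,311))])
cv2.imwrite("pics/a.png",m[:,:,::-1])
E
```

```text
time_s: 2.63
position: [0.5392, -0.2919, 0.1395]
tool_rot: [[0.929, 0.37, -0.006], [0.37, -0.929, 0.004], [-0.004, -0.006, -1.0]]
ft_force: [-1.0, 0.3, 0.0]
grip_width: 0.0853
gripper_force: 0.0
[ 0.5408 -0.2931  0.1436]
```

View pics/a.png

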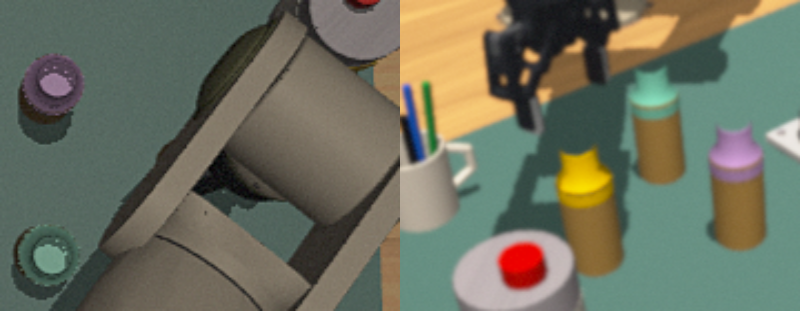

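```bash
python3 - <<'E'
from h import *
np.set_printoptions(precision=3,suppress=True)
b=snap("scene","b_scene");o=env.observe();P=np.array(o["position"]);R=np.array(o["tool_rot"]);print(P,o["q"],o["time_s"])
for d in(-.045,.045):
  for z in(0,-.013): print(d,z,proj(b,P+R@[0,d,z]))
im=b["color"].copy()
for q,c in[("yellow_can",(0,0,255))]:
  print(spotter.look_for(b,q)[:1])
for d in(-.045,.045): cv2.circle(im,tuple(int(v) for v in proj(b,P+R@[0,d,-.013])),2,(0,255,255),-1)
for z in(0,.106,.14): cv2.circle(im,tuple(int(v) for v in proj(b,(.543,-.291,z))),1,(0,0,255),-1)
cv2.imwrite("pics/b.png",cv2.resize(im[190:350,130:330],(800,600),interpolation=cv2.INTER_CUBIC)[:,:,::-1])
E
```

```text
[ 0.541 -0.293  0.145] [-39.458  30.879  68.893  -0.004  80.142  28.802] 2.7833
-0.045 0 [231.657 250.207]
-0.045 -0.013 [230.763 244.333]
0.045 0 [200.81  275.679]
0.045 -0.013 [199.559 269.531]
[{'at': [0.3463, 0.624], 'score': 0.79}]
```

View pics/b.png

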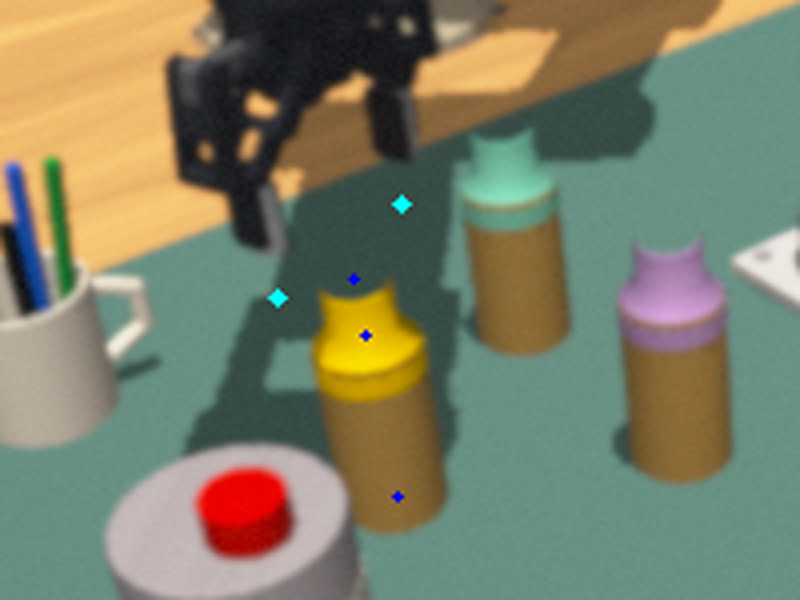

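The can's cap is at crop (358,290), about 3 px below my prediction, so it sits ~6 mm nearer the camera. The fingertips (265,250) and (398,158) show about 13 px above prediction; I'll check that against the starting picture.

```bash
python3 - <<'E'
from h import *
np.set_printoptions(precision=1,suppress=True)
t=optics.get_image("top");b=optics.get_image("scene")
P=np.array([.2038,-.5105,.2027]);R=np.array([[.9288,.3707,0],[.3707,-.9288,0],[0,0,-1]])
for d in(-.045,.045):
  for z in(0,-.013,-.04): print(d,z,proj(t,P+R@[0,d,z]),proj(b,P+R@[0,d,z]))
a=cv2.imread("pics/top0.png")[400:480,540:640];c=cv2.imread("pics/scene0.png")[80:220,0:100]
m=np.zeros((560,800,3),np.uint8);m[:320,:400]=cv2.resize(a,(400,320));m[:,400:]=cv2.resize(c,(400,560));m[320:,:400]=cv2.resize(cv2.cvtColor(t["color"],4)[190:310,360:560],(400,240));cv2.imwrite("pics/c.png",m)
o=env.observe();P=np.array(o["position"]);R=np.array(o["tool_rot"])
for d in(-.045,0,.045):
  for z in(0,-.013,-.04): print(d,z,proj(t,P+R@[0,d,z]))
E
```

```text
-0.045 0 [554.  448.9] [ 57.5 202.7]
-0.045 -0.013 [557.2 451.2] [ 55.7 197.1]
-0.045 -0.04 [564.3 456.3] [ 51.8 185.4]
0.045 0 [602.6 427.9] [ 19.7 221.8]
0.045 -0.013 [606.6 430. ] [ 17.5 216. ]
0.045 -0.04 [615.  434.4] [ 12.8 203.8]
-0.045 0 [414.  251.2]
-0.045 -0.013 [415.2 250.8]
-0.045 -0.04 [417.8 250.1]
0 0 [436.6 241.8]
0 -0.013 [438.1 241.4]
0 -0.04 [441.3 240.4]
0.045 0 [459.2 232.5]
0.045 -0.013 [460.9 231.9]
0.045 -0.04 [464.8 230.7]
```

View pics/c.png

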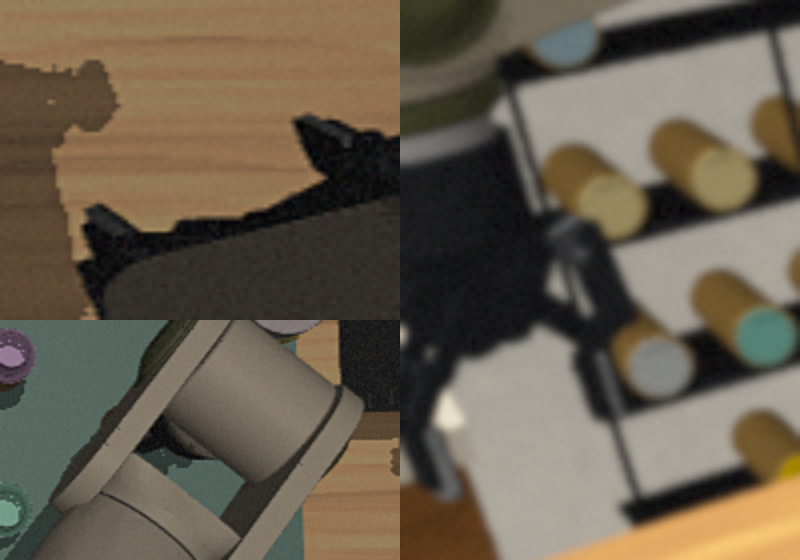

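```bash
python3 - <<'E'
from h import *
np.set_printoptions(precision=4,suppress=True)
t=optics.get_image("top");b=optics.get_image("scene")
for a,c in(((563.7,452.5),(50,182)),((615,430),(12,204.5))): print(tri(t,(a[0]/640,a[1]/480),b,(c[0]/640,c[1]/480)))
# current tips in scene: solve height assuming x,y
P=np.array(env.observe()["position"])
for u,v,d in((130+265/4,190+250*160/600,.045),(130+398/4,190+158*160/600,-.045)):
  for x in(.035,.040,.045,.05): print(d,(u,v),x,proj(b,P+np.array([.3707,-.9288,0])*d+[0,0,x]))
E
```

```text
(array([ 0.1944, -0.4678,  0.2516]), np.float64(0.00678219893975102))
(array([ 0.2273, -0.5534,  0.2437]), np.float64(0.0023723665155179286))
0.045 (196.25, 256.6666666666667) 0.035 [197.6265 258.9915]
0.045 (196.25, 256.6666666666667) 0.04 [197.1304 256.5293]
0.045 (196.25, 256.6666666666667) 0.045 [196.6319 254.0503]
0.045 (196.25, 256.6666666666667) 0.05 [196.1309 251.5545]
-0.045 (229.5, 232.13333333333333) 0.035 [229.4006 234.2302]
-0.045 (229.5, 232.13333333333333) 0.04 [229.047  231.8872]
-0.045 (229.5, 232.13333333333333) 0.045 [228.6918 229.5299]
-0.045 (229.5, 232.13333333333333) 0.05 [228.335  227.1582]
```

```bash
python3 -m crank '[8.5,0.5,0.1,1,0, 8.5,0,0,1.5,0, 8.5,0,0,1.5,0, 8.5,0,0,1.5,0, 8.5,0,0,1.2,0, 8.5,0,0,0.5,0, 8.5,0,0,0,0, 8.5,0,0,0,0]' 40 && python3 - <<'E'
from h import *
b=optics.get_image("scene")
cv2.imwrite("pics/d.png",cv2.resize(b["color"][190:350,130:330],(800,600),interpolation=cv2.INTER_CUBIC)[:,:,::-1])
o=env.observe();print(o["position"],o["ft_force"])
E
```

```text
time_s: 3.7
position: [0.5464, -0.2919, 0.0715]
tool_rot: [[0.929, 0.371, 0.0], [0.371, -0.929, -0.0], [0.0, 0.0, -1.0]]
ft_force: [0.2, -0.5, 0.2]
grip_width: 0.0847
gripper_force: 0.0
[ 0.54651863 -0.29199883  0.07191909] [0.30502115 0.14507567 0.50567981]
```

View pics/d.png

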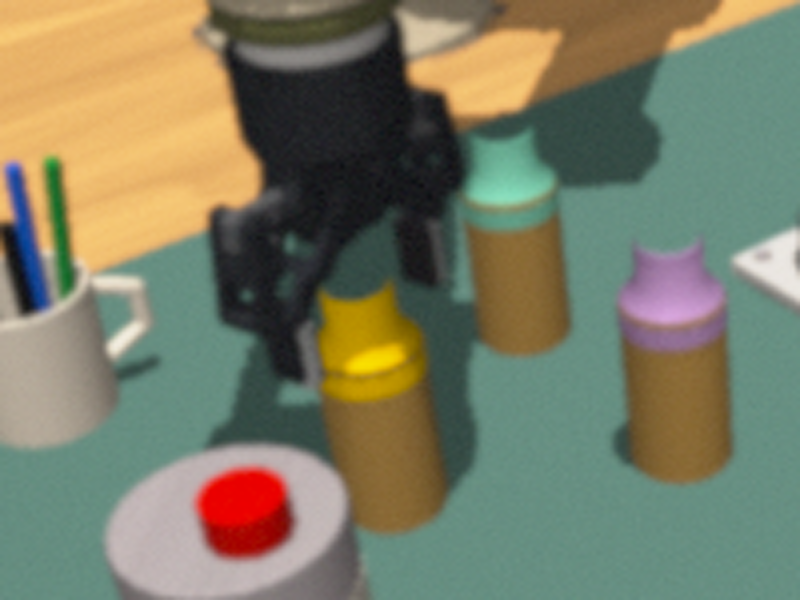

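Tips at (300,385) and (440,285) sit only around the shoulder band, still about 40 mm above the reported TCP. So I'll go a little lower, watching the force.

```bash
python3 -m crank '[8.5,0,0,0.3,0, 8.5,0,0,0.3,0, 8.5,0,0,0.3,0, 8.5,0,0,0.3,0, 8.5,0,0,0.2,0, 8.5,0,0,0,0, 8.5,0,0,0,0, 8.5,0,0,0,0]' 40 | egrep 'pos|ft' && python3 -m crank '[0,0,0,0,0, 0,0,0,0,0, 0,0,0,0,0, 0,0,0,0,0, 0,0,0,0,0, 0,0,0,0,0, 0,0,0,0,0, 0,0,0,0,0]' 40 && python3 - <<'E'
from h import *
b=optics.get_image("scene")
cv2.imwrite("pics/e.png",cv2.resize(b["color"][190:350,130:330],(800,600),interpolation=cv2.INTER_CUBIC)[:,:,::-1])
o=env.observe();print(o["position"],o["ft_force"])
E
```

```text
position: [0.5462, -0.2919, 0.0574]
ft_force: [0.3, -0.7, 0.3]
time_s: 5.08
position: [0.5463, -0.2921, 0.0577]
tool_rot: [[0.929, 0.371, 0.001], [0.371, -0.929, -0.001], [0.0, 0.001, -1.0]]
ft_force: [0.2, -0.2, 3.9]
grip_width: 0.0495
gripper_force: 42.3
[ 0.54629325 -0.29200424  0.05765461] [-0.02009277 -1.52254071  5.38173236]
```

View pics/e.png

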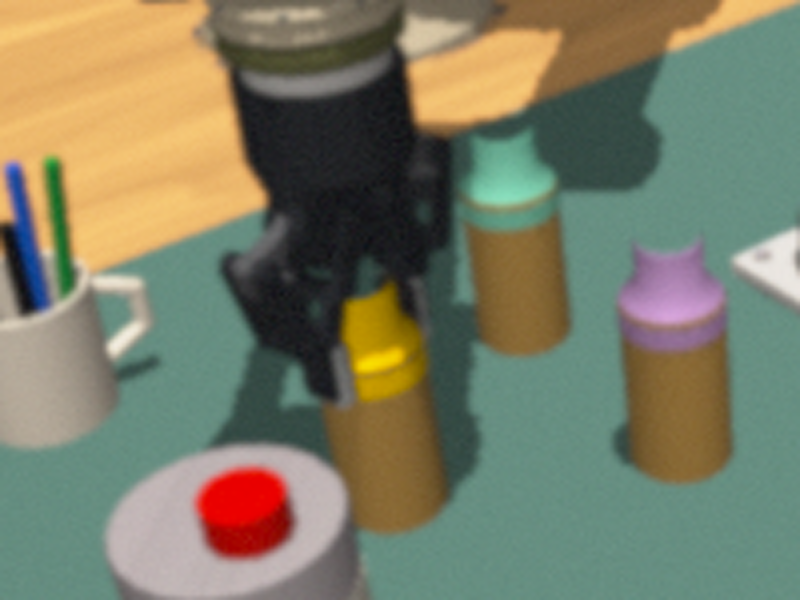

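The fingers closed at 49.5 mm, on the shoulder. I'll open, go about 10 mm lower and regrip.

```bash
python3 -m crank '[7,0,0,0,0, 7,0,0,0,0, 7,0,0,0,0, 7,0,0,0.2,0, 7,0,0,0.2,0, 7,0,0,0.2,0, 7,0,0,0,0, 7,0,0,0,0]' 40 | egrep 'pos|ft|wid' && python3 -m crank '[7,0,0,0.1,0, 7,0,0,0.1,0, 7,0,0,0.1,0, 7,0,0,0.1,0, 7,0,0,0.0,0, 7,0,0,0,0, 7,0,0,0,0, 7,0,0,0,0]' 40 | egrep 'pos|ft|wid' && python3 -m crank '[0,0,0,0,0, 0,0,0,0,0, 0,0,0,0,0, 0,0,0,0,0, 0,0,0,0,0, 0,0,0,0,0, 0,0,0,0,0, 0,0,0,0,0]' 60
```

```text
position: [0.546, -0.2917, 0.051]
ft_force: [-0.4, 0.0, 0.7]
grip_width: 0.0699
position: [0.5461, -0.2919, 0.0474]
ft_force: [0.5, -0.3, 0.5]
grip_width: 0.0698
time_s: 7.13
position: [0.5464, -0.2921, 0.0477]
tool_rot: [[0.929, 0.371, 0.001], [0.371, -0.929, -0.001], [0.0, 0.001, -1.0]]
ft_force: [0.2, -1.6, 5.8]
grip_width: 0.0491
gripper_force: 63.1
```

```bash
python3 -m crank '[0,0,0,-1,0, 0,0,0,-2,0, 0,0,0,-2.5,0, 0,0,0,-3,0, 0,0,0,-3,0, 0,0,0,-3,0, 0,0,0,-1.5,0, 0,0,0,0,0]' 60 && python3 - <<'E'
from h import *
b=optics.get_image("scene");o=env.observe();print(o["position"],o["ft_force"],o["q"])
cv2.imwrite("pics/f.png",cv2.resize(b["color"][110:350,130:430],(750,600),interpolation=cv2.INTER_CUBIC)[:,:,::-1])
E
```

```text
time_s: 7.8
position: [0.5467, -0.2921, 0.2109]
tool_rot: [[0.929, 0.371, 0.004], [0.371, -0.929, -0.003], [0.003, 0.005, -1.0]]
ft_force: [0.2, 0.2, -2.7]
grip_width: 0.0495
gripper_force: 63.0
[ 0.54609536 -0.29168261  0.20809913] [-0.19601981  1.17884043 -3.60798723] [-3.90502600e+01  2.87179379e+01  6.20242744e+01  4.46466355e-03
  8.91889723e+01  2.91800528e+01]
```

View pics/f.png

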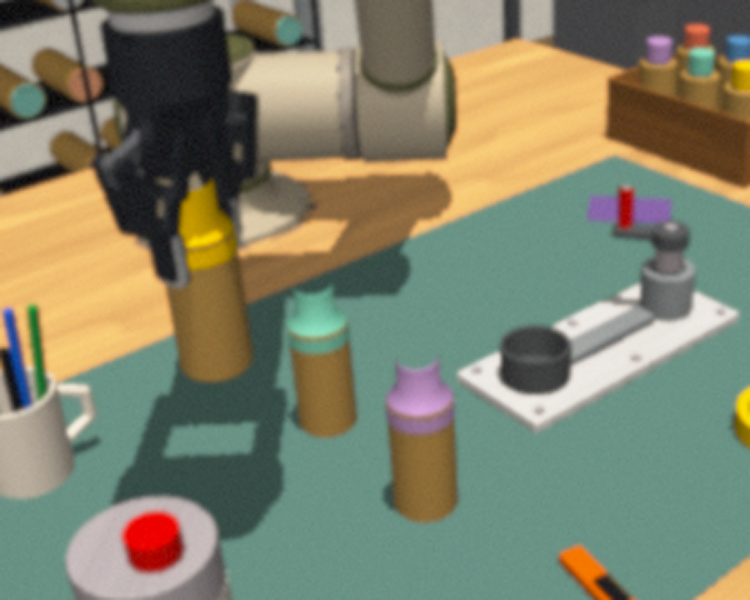

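Can is held upright, lifted clear; cup at crop (536,358), hub (670,237), red handle (626,207). I'll carry it above the cup.

```bash
python3 -m crank '[0,0.7,-1.7,0,0, 0,1.2,-2.9,0,0, 0,1.2,-2.9,0,0, 0,1.2,-2.9,0,0, 0,1.2,-2.9,0,0, 0,1.2,-2.9,0,0, 0,1.2,-2.9,0,0, 0,1.2,-2.9,0,0]' 60 |egrep "pos|ft" && python3 -m crank '[0,1.2,-2.9,0,0, 0,0.9,-2.2,0,0, 0,0.53,-1.1,0,0, 0,0,0,2,0, 0,0,0,3,0, 0,0,0,2,0, 0,0,0,1,0, 0,0,0,0,0]' 60 && python3 - <<'E'
from h import *
b=snap("scene","g_scene");t=snap("top","g_top");o=env.observe();print(o["position"],o["ft_force"])
im=b["color"][200:285,290:400]
h=cv2.cvtColor(b["color"],cv2.COLOR_RGB2HSV)
m=cv2.inRange(h,(8,90,40),(28,255,255))
for v in range(190,262,3):
    xs=np.nonzero(m[v,300:400])[0]+300
    print(v,(xs.min(),xs.max(),len(xs)) if len(xs) else None, end="; ")
print()
for q in("yellow_can","cup_floor"):
  for n,p in(("s",b),("t",t)):
    for r in spotter.look_for(p,q)[:1]: print(q,n,np.array(r["at"])*[640,480],r["score"])
E
```

```text
position: [0.5477, -0.0519, 0.2049]
ft_force: [0.4, -0.1, -2.6]
time_s: 9.18
position: [0.5489, 0.0135, 0.1243]
tool_rot: [[0.929, 0.37, -0.006], [0.37, -0.929, 0.001], [-0.006, -0.003, -1.0]]
ft_force: [-0.8, 0.8, -2.9]
grip_width: 0.0489
gripper_force: 62.9
[0.55069191 0.01324412 0.12747898] [ 0.84862047 -0.26710914 -1.662839  ]
190 (np.int64(300), np.int64(351), 38); 193 (np.int64(300), np.int64(353), 36); 196 (np.int64(300), np.int64(354), 29); 199 (np.int64(300), np.int64(353), 21); 202 (np.int64(331), np.int64(353), 13); 205 (np.int64(342), np.int64(353), 12); 208 (np.int64(343), np.int64(352), 10); 211 (np.int64(331), np.int64(353), 19); 214 (np.int64(331), np.int64(352), 22); 217 (np.int64(331), np.int64(352), 22); 220 (np.int64(331), np.int64(352), 22); 223 (np.int64(331), np.int64(352), 22); 226 (np.int64(331), np.int64(352), 22); 229 (np.int64(331), np.int64(352), 22); 232 (np.int64(331), np.int64(352), 22); 235 (np.int64(331), np.int64(352), 22); 238 (np.int64(333), np.int64(350), 18); 241 (np.int64(337), np.int64(346), 10); 244 None; 247 None; 250 None; 253 None; 256 None; 259 None; 
yellow_can s [341.824 219.6  ] 0.91
cup_floor s [374.528 246.096] 0.9
cup_floor t [183.68  245.712] 0.95
```

```bash
python3 - <<'E'
from h import *
from scipy.optimize import least_squares as L
np.set_printoptions(precision=4,suppress=True)
p=optics.get_image("scene");t=optics.get_image("top")
c0=cv2.imread("pics/scene0.png");g=cv2.cvtColor(c0,cv2.COLOR_BGR2GRAY)
for u in(338,341,344,347,350): print(u,g[234:274,u])
for v in(250,254): print(v,g[v,322:368])
def circ(P,x,y,z,r):
    a=np.linspace(0,2*np.pi,72);return np.array([proj(P,(x+r*np.cos(i),y+r*np.sin(i),z)) for i in a])
def fit(l,r_,b):
    def f(s):
        c=circ(p,*s,.080,.026);return [c[:,0].min()-l,c[:,0].max()-r_,2*(c[:,1].max()-b)]
    return L(f,[.55,.0125])
for b in(242.0,243.0): print("can",fit(331,353,b).x,fit(331,353,b).fun)
for s in((.551,.0125),(.5498,.0116),(.5514,.0141)):
    lo=circ(p,*s,.012,.033);hi=circ(p,*s,.048,.033);print(s,"cup scene u",lo[:,0].min(),hi[:,0].min(),hi[:,0].max(),lo[:,0].max(),"bottom",lo[:,1].max(),"rimtop",hi[:,1].min())
    lo=circ(t,*s,.012,.033);hi=circ(t,*s,.048,.033);inn=circ(t,*s,.048,.029)
    print("  top rim",hi.min(0),hi.max(0),"inner",inn.min(0),inn.max(0))
T=cv2.imread("pics/top0.png");gt=cv2.cvtColor(T,6)
print("row242",gt[242,252:296]);print("col274",gt[219:268,274]);print("col280",gt[219:268,280])
E
```

```text
338 [128 126 129 128 128 121 108  88  70  62  64  65  62  62  63  64  63  68
  75  79  75  60  60  60  58  61  55  55  55  57  57  66 101 159 205 224
 229 230 231 227]
341 [125 126 127 129 123 114  98  79  64  62  64  63  63  63  64  62  66  69
  79  90  82  71  64  60  60  58  62  62  60  57  60  63  79 129 192 223
 229 229 229 227]
344 [128 127 127 127 122 114  96  74  68  62  62  65  62  63  61  63  63  71
  82  86  86  74  63  63  59  62  60  61  65  61  61  63  76 127 192 221
 228 222 209 190]
347 [127 129 125 128 123 116  96  80  65  58  59  59  61  60  58  58  61  66
  78  82  80  73  64  62  59  62  60  60  61  60  63  65  81 134 194 220
 227 223 211 197]
350 [127 125 124 128 129 129 121 108  73  56  53  53  57  56  55  55  52  60
  63  73  70  65  61  61  63  59  60  60  60  58  61  72 105 161 208 224
 229 227 226 226]
250 [128 127 127 129 132 140 148 136  99  72  67  65  61  62  61  61  63  63
  63  66  64  63  63  60  60  61  56  58  52  54  52  49  56  64  73  81
 108 140 155 153 152 146 135 123 117 113]
254 [201 213 222 226 226 227 224 202 134  67  46  54  55  60  69  68
[... 862 characters left out ...]
306
  top rim [256.2431 225.201 ] [289.2522 258.1336] inner [258.2439 227.1889] [287.2517 256.1296]
row242 [107 108 111 115  92  77  37   2  66  75  69  70  70  62  65  66  67  68
  62  64  68  64  65  66  75  66  67  64  67  68  69  62  71  68  69  62
  66  21 156 161 153 153 156 157]
col274 [158 155 155 156 155 164  92  58  14  28  38  43  74  64  66  68  67  67
  59  63  69  64  71  65  64  61  66  67  69  70  67  66  65  69  66  68
  71  62  54  60  97  97 166 162 158 156 158 153 158]
col280 [154 160 155 153 152 155 161 157  60  57  23  35  33  38  73  68  69  64
  65  64  71  65  67  67  62  65  64  65  65  65  67  68  65  69  65  68
  52  24  75  98  91 167 159 156 157 156 157 156 159]
```

Scene view puts the can about 6 mm short of the cup laterally, which matches a 7 mm offset along tool x; correcting and descending.

```bash
python3 -m crank '[0,0.35,0,0,0, 0,0.35,0,0,0, 0,0,0,1,0, 0,0,0,1,0, 0,0,0,0.5,0, 0,0,0,0,0, 0,0,0,0,0, 0,0,0,0,0]' 60 |egrep "pos|ft" && python3 -m crank '[0,0,0,0.3,0, 0,0,0,0.3,0, 0,0,0,0.3,0, 0,0,0,0.2,0, 0,0,0,0.2,0, 0,0,0,0,0, 0,0,0,0,0, 0,0,0,0,0]' 60 |egrep "pos|ft|torq" ; python3 - <<'E'
from h import *
b=snap("scene","i_scene");o=env.observe();print(o["position"],o["ft_force"],o["wrist_torque"])
h=cv2.cvtColor(b["color"],cv2.COLOR_RGB2HSV)
m=cv2.inRange(h,(8,90,40),(28,255,255))
for v in range(225,266,3):
    xs=np.nonzero(m[v,315:375])[0]+315
    print(v,(xs.min(),xs.max()) if len(xs) else None, end="; ")
g=cv2.cvtColor(b["color"],7)
print(g[236:270,344]);print(g[256,322:368])
E
```

```text
position: [0.5571, 0.0161, 0.1024]
ft_force: [0.5, -0.1, -3.5]
position: [0.5564, 0.0162, 0.0887]
ft_force: [-3.7, -1.6, -4.7]
[0.55638514 0.01622097 0.08883996] [-4.57206659  0.31136771 -5.10067186] [-0.1824193   1.09924871  0.02686168]
225 (np.int64(335), np.int64(356)); 228 (np.int64(335), np.int64(355)); 231 (np.int64(335), np.int64(355)); 234 (np.int64(335), np.int64(355)); 237 (np.int64(334), np.int64(355)); 240 (np.int64(334), np.int64(355)); 243 (np.int64(334), np.int64(355)); 246 (np.int64(333), np.int64(355)); 249 (np.int64(334), np.int64(355)); 252 (np.int64(335), np.int64(352)); 255 None; 258 None; 261 None; 264 None; [104 107 108 105 109 107 105 109 106 108 106 107 110 106 109 108 107 105
  93  78  66  61  62  62  64  62  64  63  64  62  79 132 196 225]
[115 121 125 124 125 125 125 107  76  52  50  52  51  50  53  55  59  61
  61  63  66  66  66  67  68  64  65  63  60  59  62  61  54  53  57  84
 133 181 209 220 227 228 229 229 230 229]
```

The base is inside the rim (7 mm down) with a small -x push, so I'll ease back 1.5 mm and continue.

```bash
python3 -m crank '[0,-0.15,0,0,0, 0,0,0,0.3,0, 0,0,0,0.3,0, 0,0,0,0.3,0, 0,0,0,0.3,0, 0,0,0,0.3,0, 0,0,0,0,0, 0,0,0,0,0]' 60 |egrep "pos|ft" && python3 -m crank '[0,0,0,0.2,0, 0,0,0,0.2,0, 0,0,0,0.2,0, 0,0,0,0.2,0, 0,0,0,0.1,0, 0,0,0,0,0, 0,0,0,0,0, 0,0,0,0,0]' 60 |egrep "pos|ft|torq"
```

```text
position: [0.5557, 0.0156, 0.074]
ft_force: [-2.1, -1.3, -3.6]
position: [0.5557, 0.0156, 0.0652]
ft_force: [-1.7, -0.7, -4.1]
```

```bash
python3 -m crank '[0,-0.05,0,0.1,0, 0,0,0,0.1,0, 0,0,0,0,0, 0,0,0,0,0, 0,0,0,0,0, 0,0,0,0,0, 0,0,0,0,0, 0,0,0,0,0]' 60 |egrep "pos|ft" && python3 -m crank '[8.5,0,0,0,0, 8.5,0,0,0,0, 8.5,0,0,0,0, 8.5,0,0,0,0, 8.5,0,0,0,0, 8.5,0,0,0,0, 8.5,0,0,0,0, 8.5,0,0,0,0]' |egrep "pos|ft|wid|force" && python3 -m crank '[8.5,0,0,-1,0, 8.5,0,0,-2,0, 8.5,0,0,-3,0, 8.5,0,0,-3,0, 8.5,0,0,-3,0, 8.5,0,0,-2,0, 8.5,0,0,0,0, 8.5,0,0,0,0]' ; python3 - <<'E'
from h import *
np.set_printoptions(precision=4,suppress=True)
o=env.observe();print(o["q"])
b=snap("scene","j_scene");p=snap("top","j_top")
h=cv2.cvtColor(b["color"],cv2.COLOR_RGB2HSV)
m=cv2.inRange(h,(8,90,40),(34,255,255))
for v in range(190,256,3):
    xs=np.nonzero(m[v,320:370])[0]+320
    print(v,(xs.min(),xs.max()) if len(xs) else None, end="; ")
for z in(.048,.122,.156): print(z,proj(b,(.5514,.0131,z)))
E
```

```text
position: [0.5555, 0.0154, 0.0637]
ft_force: [-0.5, 0.1, 4.0]
position: [0.5552, 0.0154, 0.0633]
ft_force: [-0.2, 0.3, -0.0]
grip_width: 0.0846
gripper_force: 0.0
time_s: 14.3
position: [0.5554, 0.0154, 0.2047]
tool_rot: [[0.929, 0.371, 0.003], [0.371, -0.929, -0.0], [0.002, 0.001, -1.0]]
ft_force: [1.2, -1.1, -0.3]
grip_width: 0.0848
gripper_force: 0.0
[-10.6196  22.2414  73.408    0.0005  84.1986  57.617 ]
190 (np.int64(320), np.int64(329)); 193 (np.int64(320), np.int64(321)); 196 None; 199 None; 202 None; 205 None; 208 (np.int64(337), np.int64(352)); 211 (np.int64(337), np.int64(352)); 214 (np.int64(337), np.int64(353)); 217 (np.int64(334), np.int64(355)); 220 (np.int64(333), np.int64(356)); 223 (np.int64(333), np.int64(356)); 226 (np.int64(333), np.int64(356)); 229 (np.int64(334), np.int64(355)); 232 (np.int64(334), np.int64(355)); 235 (np.int64(334), np.int64(355)); 238 (np.int64(334), np.int64(354)); 241 (np.int64(333), np.int64(354)); 244 (np.int64(333), np.int64(355)); 247 (np.int64(333), np.int64(355)); 250 (np.int64(334), np.int64(355)); 253 (np.int64(338), np.int64(350)); 0.048 [343.3006 246.8513]
0.122 [343.2235 218.2614]
0.156 [343.1801 204.3921]
```

Can is home (floor contact felt at the right height; lateral centre 344.5 vs cup 344.4). Now to above the crank handle, with the closing line set tangential.

```bash
python3 -m crank '[5,0.22,-1.54,0,0, 5,0.44,-3.08,0,0, 5,0.44,-3.08,0,0, 5,0.44,-3.08,0,0, 5,0.44,-3.08,0,0, 5,0.26,-1.57,0,0, 5,0,0,0,-0.1, 5,0,0,0,-0.1]' 20 |egrep "pos|ft" && python3 -m crank '[5,0,0,0,-0.06, 5,0,0,1,0, 5,0,0,1.5,0, 5,0,0,1.5,0, 5,0,0,1,0, 5,0,0,0,0, 5,0,0,0,0, 5,0,0,0,0]'; python3 - <<'E'
from h import *
np.set_printoptions(precision=4,suppress=True)
b=snap("scene","k_scene");o=env.observe();P=np.array(o["position"]);R=np.array(o["tool_rot"]);print(P,o["q"])
for d in(-.028,.028):
  for z in(-.02,-.035): print(d,z,proj(b,P+R@[0,d,z]))
print("handle top pred",proj(b,(.519,.167,.145)))
cv2.imwrite("pics/k.png",cv2.resize(b["color"][120:270,310:460],(600,600),interpolation=cv2.INTER_CUBIC)[:,:,::-1])
E
```

```text
position: [0.5178, 0.1681, 0.2021]
ft_force: [0.5, 0.3, -0.1]
time_s: 15.73
position: [0.5189, 0.167, 0.1536]
tool_rot: [[0.802, 0.597, 0.0], [0.597, -0.802, 0.0], [0.0, 0.0, -1.0]]
ft_force: [-0.6, -0.1, 0.6]
grip_width: 0.0502
gripper_force: 0.0
[0.519  0.1671 0.1538] [ 5.3967 23.6577 79.966   0.002  76.3338 58.7405]
-0.028 -0.02 [381.404  168.2955]
-0.028 -0.035 [381.6286 162.5202]
0.028 -0.02 [379.2164 177.4183]
0.028 -0.035 [379.4397 171.4357]
handle top pred [379.89   183.8456]
```

View pics/k.png

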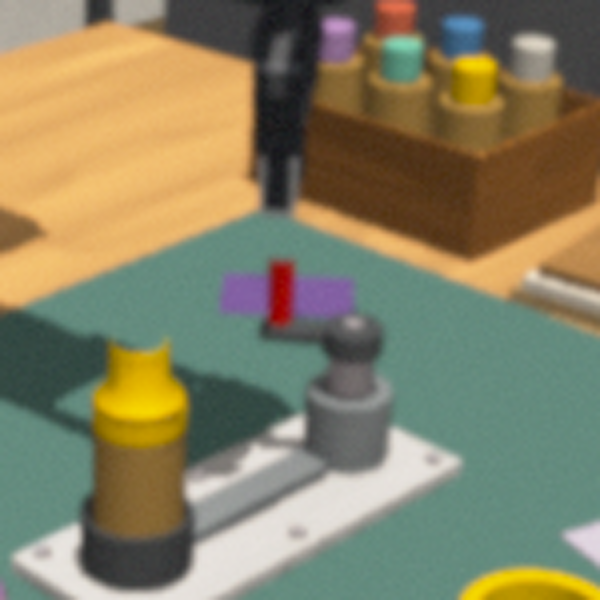

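The picture shows the can seated in the cup at (135,470) and the fingers centred over the red handle at (281,290), tips about 32 mm above the reported TCP. I'll descend and loosely cage it.

```bash
python3 -m crank '[5,0,0,1.5,0, 5,0,0,2,0, 5,0,0,1.5,0, 5,0,0,0.9,0, 5,0,0,0.5,0, 5,0,0,0.2,0, 5,0,0,0,0, 5,0,0,0,0]' |egrep "pos|ft" && python3 -m crank '[2.2,0,0,0,0, 2.2,0,0,0,0, 2.2,0,0,0,0, 2.2,0,0,0,0, 2.2,0,0,0,0, 2.2,0,0,0,0, 2.2,0,0,0,0, 2.2,0,0,0,0]' 20; python3 - <<'E'
from h import *
b=snap("scene","l_scene");g=b["color"]
h=cv2.cvtColor(g,cv2.COLOR_RGB2HSV);m=cv2.inRange(h,(0,150,60),(8,255,255))|cv2.inRange(h,(172,150,60),(180,255,255))
ys,xs=np.nonzero(m[165:225,360:430]);print(len(xs),xs.min()+360,xs.max()+360,ys.min()+165,ys.max()+165)
E
```

```text
position: [0.5192, 0.1671, 0.0881]
ft_force: [0.3, -0.1, 0.2]
time_s: 17.12
position: [0.5187, 0.167, 0.0873]
tool_rot: [[0.802, 0.597, -0.0], [0.597, -0.802, 0.0], [0.0, -0.0, -1.0]]
ft_force: [0.5, -0.7, -0.4]
grip_width: 0.0219
gripper_force: 0.0
11 378 381 199 201
```

Only the handle's lowest ~5 mm shows below the fingertips, so the cage is good. Winding backward.

```bash
python3 -m crank '[2.2,0.023,0.45,0,-0.1, 2.2,0.023,0.45,0,-0.1, 2.2,0.023,0.45,0,-0.1, 2.2,0.023,0.45,0,-0.1, 2.2,0.023,0.45,0,-0.1, 2.2,0.023,0.45,0,-0.1, 2.2,0.023,0.45,0,-0.1, 2.2,0.023,0.45,0,-0.1]' 20; python3 - <<'E'
from h import *
b=snap("scene","m_scene");g=b["color"]
o=env.observe();print(o["position"],o["ft_force"],o["wrist_torque"])
h=cv2.cvtColor(g,cv2.COLOR_RGB2HSV);m=cv2.inRange(h,(0,150,60),(8,255,255))|cv2.inRange(h,(172,150,60),(180,255,255))
ys,xs=np.nonzero(m[165:240,360:440]);print(len(xs),xs.min()+360,xs.max()+360,ys.min()+165,ys.max()+165)
P=np.array(o["position"]);print(proj(b,(P[0],P[1],.102)),proj(b,(P[0],P[1],.145)))
E
```

```text
time_s: 17.83
position: [0.5477, 0.1495, 0.0874]
tool_rot: [[0.125, 0.992, -0.003], [0.992, -0.125, 0.0], [-0.0, -0.003, -1.0]]
ft_force: [-7.0, 0.2, 5.7]
grip_width: 0.0219
gripper_force: 3.3
[0.54878284 0.14927202 0.08737352] [-0.68452389 -0.5754768   0.60383148] [ 0.02133     0.23588324 -0.01419966]
64 379 384 189 206
[383.52777668 206.13606874] [384.27993953 189.79466422]
```

```bash
cat > dep.py <<'E'
from h import *
def dep(n):
    b=snap("scene",n);o=env.observe();P=np.array(o["position"]);R=np.array(o["tool_rot"])
    h=cv2.cvtColor(b["color"],cv2.COLOR_RGB2HSV);m=cv2.inRange(h,(0,150,60),(8,255,255))|cv2.inRange(h,(172,150,60),(180,255,255))
    u,v=proj(b,(P[0],P[1],.12)).astype(int)
    w=m[v-30:v+35,u-18:u+18];ys,xs=np.nonzero(w)
    print("t",o["time_s"],"P",P.round(4),"yaw y",np.degrees(np.arctan2(R[1,1],R[0,1])).round(1),"ft",np.round(o["ft_force"],1),"w",o["grip_width"],o["gripper_force"],"q6",o["q"][5])
    if len(xs): print("red",len(xs),xs.min()+u-18,xs.max()+u-18,ys.min()+v-30,ys.max()+v-30,"pred base z.107/.095",proj(b,(P[0],P[1],.107)).round(1),proj(b,(P[0],P[1],.095)).round(1),"top .150/.138",proj(b,(P[0],P[1],.150)).round(1),proj(b,(P[0],P[1],.138)).round(1))
E
python3 -m crank '[2.2,0.023,0.45,0,-0.1, 2.2,0.023,0.45,0,-0.1, 2.2,0.023,0.45,0,-0.1, 2.2,0.023,0.45,0,-0.1, 2.2,0.023,0.45,0,-0.1, 2.2,0.023,0.45,0,-0.1, 2.2,0,0,0,0, 2.2,0,0,0,0]' 20 >/dev/null; python3 -c 'from dep import *;dep("n1")'
```

```text
t 18.6 P [0.5752 0.1538 0.0872] yaw y 26.6 ft [-0.3 -0.3  0.1] w 0.021807770808816143 0.24438419379293919 q6 -23.062931362499697
red 106 389 395 193 209 pred base z.107/.095 [393.3 207.3] [393.1 211.8] top .150/.138 [394.3 190.7] [394.  195.4]
```

```bash
python3 -m crank '[2.2,0.023,0.45,0,-0.1, 2.2,0.023,0.45,0,-0.1, 2.2,0.023,0.45,0,-0.1, 2.2,0.023,0.45,0,-0.1, 2.2,0.023,0.45,0,-0.1, 2.2,0,0,0,0, 2.2,0,0,0,0, 2.2,0,0,0,0]' 20 >/dev/null; python3 -c 'from dep import *;dep("n2")'
```

```text
t 19.3167 P [0.592  0.1686 0.0873] yaw y 55.4 ft [ 1.6 -0.1 -0.7] w 0.0218168938393886 0.07255749776959419 q6 -50.48477956123481
red 75 398 404 194 210 pred base z.107/.095 [402.9 207.6] [402.6 212.2] top .150/.138 [404.  191.1] [403.7 195.7]
```

```bash
python3 -m crank '[2.2,0.023,0.45,0,-0.1, 2.2,0.023,0.45,0,-0.1, 2.2,0.023,0.45,0,-0.1, 2.2,0.023,0.45,0,-0.1, 2.2,0.023,0.45,0,-0.1, 2.2,0,0,0,0, 2.2,0,0,0,0, 2.2,0,0,0,0]' 20 >/dev/null; python3 -c 'from dep import *;dep("n3")'
```

```text
t 20.0333 P [0.5997 0.1893 0.0873] yaw y 84.0 ft [-0.3  0.3 -0.6] w 0.02207808175089429 0.0 q6 -77.24700237748148
red 64 407 415 195 212 pred base z.107/.095 [411.  205.9] [410.7 210.4] top .150/.138 [412.3 189.4] [412.  194.1]
```

The handle has fallen ~3.3 px (≈9–12 mm), so it has dropped. I'll feel gently for the backward stop as a reference.

```bash
python3 -m crank '[2.2,0.006,0.225,0,-0.05, 2.2,0.006,0.225,0,-0.05, 2.2,0,0,0,0, 2.2,0,0,0,0, 2.2,0,0,0,0, 2.2,0,0,0,0, 2.2,0,0,0,0, 2.2,0,0,0,0]' 20 >/dev/null; python3 -c 'from dep import *;dep("n4")'; python3 -m crank '[2.2,0.006,0.225,0,-0.05, 2.2,0.006,0.225,0,-0.05, 2.2,0,0,0,0, 2.2,0,0,0,0, 2.2,0,0,0,0, 2.2,0,0,0,0, 2.2,0,0,0,0, 2.2,0,0,0,0]' 20 >/dev/null; python3 -c 'from dep import *;dep("n5")'
```

```text
t 20.75 P [0.6    0.1939 0.0875] yaw y 89.9 ft [ 0.  -3.4  1.6] w 0.02201513983806569 1.3109555840492249 q6 -82.69621131179426
red 48 408 416 196 212 pred base z.107/.095 [412.3 205.3] [412.  209.8] top .150/.138 [413.7 188.9] [413.3 193.5]
t 21.4667 P [0.5997 0.1985 0.0873] yaw y 95.6 ft [ 0.2 -2.6  1.5] w 0.021540613510340666 1.0604728013277054 q6 -88.02059931934014
red 35 409 417 195 211 pred base z.107/.095 [413.4 204.7] [413.1 209.2] top .150/.138 [414.8 188.2] [414.4 192.9]
```

```bash
python3 -m crank '[2.2,0.006,0.225,0,-0.05, 2.2,0.006,0.225,0,-0.05, 2.2,0,0,0,0, 2.2,0,0,0,0, 2.2,0,0,0,0, 2.2,0,0,0,0, 2.2,0,0,0,0, 2.2,0,0,0,0]' 20 >/dev/null; python3 -c 'from dep import *;dep("n6")'
```

```text
t 22.1833 P [0.5991 0.2029 0.0873] yaw y 101.3 ft [ 1.5 -2.1  1.4] w 0.022019648113069584 1.185813546180725 q6 -93.33419168379008
red 30 411 418 195 210 pred base z.107/.095 [414.4 204. ] [414.  208.5] top .150/.138 [415.8 187.6] [415.4 192.2]
```

```bash
python3 -m crank '[2.2,0.006,0.225,0,-0.05, 2.2,0.006,0.225,0,-0.05, 2.2,0,0,0,0, 2.2,0,0,0,0, 2.2,0,0,0,0, 2.2,0,0,0,0, 2.2,0,0,0,0, 2.2,0,0,0,0]' 20 >/dev/null; python3 -c 'from dep import *;dep("n7")'; python3 -m crank '[2.2,0.006,0.225,0,-0.05, 2.2,0.006,0.225,0,-0.05, 2.2,0,0,0,0, 2.2,0,0,0,0, 2.2,0,0,0,0, 2.2,0,0,0,0, 2.2,0,0,0,0, 2.2,0,0,0,0]' 20 >/dev/null; python3 -c 'from dep import *;dep("n8")'
```

```text
t 22.9 P [0.5988 0.2054 0.0876] yaw y 107.0 ft [  2.8 -10.4   3. ] w 0.022229239180109127 5.39885938167572 q6 -98.65464992836009
red 31 411 416 205 210 pred base z.107/.095 [415.  203.7] [414.6 208.1] top .150/.138 [416.3 187.3] [416.  191.9]
t 23.6167 P [0.5989 0.2072 0.0881] yaw y 112.7 ft [  7.8 -21.9   2.9] w 0.02188409627531734 11.032302975654602 q6 -103.9788525793291
red 34 411 416 204 210 pred base z.107/.095 [415.5 203.4] [415.1 207.9] top .150/.138 [416.9 187. ] [416.5 191.7]
```

The stop is firm (22 N), so the reference is known (handle about 18.5° world, turn ≈ -0.35). I'll relieve the push, lower 1 cm and grip.

```bash
python3 -m crank '[2.2,0.01,-0.32,0,0.07, 2.2,0,0,0.4,0, 2.2,0,0,0.4,0, 2.2,0,0,0.2,0, 2.2,0,0,0,0, 2.2,0,0,0,0, 2.2,0,0,0,0, 2.2,0,0,0,0]' 20 >/dev/null; python3 -c 'from dep import *;dep("o1")'; python3 -m crank '[0,0,0,0,0, 0,0,0,0,0, 0,0,0,0,0, 0,0,0,0,0, 0,0,0,0,0, 0,0,0,0,0, 0,0,0,0,0, 0,0,0,0,0]' 30 >/dev/null; python3 -c 'from dep import *;dep("o2")'
```

```text
t 24.3333 P [0.5998 0.2058 0.0788] yaw y 108.7 ft [  4.7 -15.9   7.1] w 0.02183452234206012 7.7012863755226135 q6 -100.2580270349219
red 13 411 415 208 210 pred base z.107/.095 [415.4 203.7] [415.  208.2] top .150/.138 [416.8 187.3] [416.4 192. ]
t 25.05 P [0.6008 0.2035 0.0793] yaw y 108.7 ft [  7.  -24.8   9.5] w 0.014254305474481135 29.131260216236115 q6 -100.25585126149318
red 15 411 416 208 210 pred base z.107/.095 [415.1 204.2] [414.8 208.6] top .150/.138 [416.5 187.7] [416.1 192.4]
```

```bash
python3 -m crank '[0,0.032,-0.54,0.023,0.12, 0,0.032,-0.54,0.023,0.12, 0,0.032,-0.54,0.023,0.12, 0,0.032,-0.54,0.023,0.12, 0,0.032,-0.54,0.023,0.12, 0,0.032,-0.54,0.023,0.12, 0,0.032,-0.54,0.023,0.12, 0,0.032,-0.54,0.023,0.12]' 30 >/dev/null; python3 -c 'from dep import *;dep("p1")'
```

```text
t 25.7667 P [0.5921 0.1673 0.0769] yaw y 53.0 ft [ 0.7 -4.3  9. ] w 0.014111772448591004 29.842083156108856 q6 -48.272961429125665
red 79 400 406 198 214 pred base z.107/.095 [402.6 207.8] [402.2 212.3] top .150/.138 [403.7 191.2] [403.4 195.9]
```

```bash
python3 -m crank '[0,0.032,-0.54,0.023,0.12, 0,0.032,-0.54,0.023,0.12, 0,0.032,-0.54,0.023,0.12, 0,0.032,-0.54,0.023,0.12, 0,0.032,-0.54,0.023,0.12, 0,0.032,-0.54,0.023,0.12, 0,0.032,-0.54,0.023,0.12, 0,0.032,-0.54,0.023,0.12]' 30 >/dev/null; python3 -c 'from dep import *;dep("p2")'; python3 -m crank '[0,0.032,-0.54,0.023,0.12, 0,0.032,-0.54,0.023,0.12, 0,0.032,-0.54,0.023,0.12, 0,0.032,-0.54,0.023,0.12, 0,0.032,-0.54,0.023,0.12, 0,0.032,-0.54,0.023,0.12, 0,0.032,-0.54,0.023,0.12, 0,0.032,-0.54,0.023,0.12]' 30 >/dev/null; python3 -c 'from dep import *;dep("p3")'
```

```text
t 26.4833 P [0.5546 0.1497 0.0749] yaw y -2.0 ft [ 0.5  1.5 11.1] w 0.013971946327094765 30.123852789402008 q6 5.225995652119175
red 53 382 388 196 212 pred base z.107/.095 [385.6 205. ] [385.4 209.5] top .150/.138 [386.4 188.5] [386.2 193.2]
t 27.2 P [0.5188 0.1697 0.0733] yaw y -57.0 ft [ 1.1  3.7 11.3] w 0.014364031082499784 30.211326777935028 q6 62.681310205732906
red 9 377 381 204 205 pred base z.107/.095 [380.  197.7] [379.8 202. ] top .150/.138 [380.7 181.6] [380.5 186.1]
```

```bash
python3 -m crank '[0,0.032,-0.54,0.023,0.12, 0,0.032,-0.54,0.023,0.12, 0,0.032,-0.54,0.023,0.12, 0,0.032,-0.54,0.023,0.12, 0,0.032,-0.54,0.023,0.12, 0,0.032,-0.54,0.023,0.12, 0,0.032,-0.54,0.023,0.12, 0,0.032,-0.54,0.023,0.12]' 30 >/dev/null; python3 -c 'from dep import *;dep("p4")'; python3 -m crank '[4,0,0,0,0, 4,0,0,0,0, 4,0,0,-0.3,0, 4,0,0,0,0, 4,0,0,0,0, 4,0,0,0,-0.1, 4,0,0,0,-0.1, 4,0,0,0,-0.1]' 30 >/dev/null; python3 -c 'from dep import *;dep("p5")'
```

```text
t 27.9167 P [0.514  0.2108 0.0714] yaw y -112.0 ft [ 1.  -0.2 13. ] w 0.013933007190905348 30.425882041454315 q6 122.13928186468011
red 60 386 392 184 200 pred base z.107/.095 [389.6 192. ] [389.3 196.3] top .150/.138 [390.4 176.3] [390.1 180.7]
t 28.6333 P [0.5126 0.2102 0.0728] yaw y -93.4 ft [-0.  -0.5 -0. ] w 0.03961360879036209 0.0 q6 103.45152236725048
red 89 387 393 184 200 pred base z.107/.095 [389.  191.9] [388.8 196.2] top .150/.138 [389.8 176.2] [389.6 180.6]
```

```bash
python3 -m crank '[4,0,0,0,-0.12, 4,0,0,0,-0.12, 4,0,0,0,-0.12, 4,0,0,0,-0.12, 4,0,0,0,-0.12, 4,0,0,0,-0.12, 4,0,0,0,-0.12, 4,0,0,0,-0.12]' >/dev/null; python3 -m crank '[4,0,0,0,-0.12, 4,0,0,0,-0.12, 4,0,0,0,-0.12, 4,0,0,0,-0.12, 4,0,0,0,-0.12, 4,0,0,0,-0.12, 4,0,0,0,-0.12, 4,0,0,0,-0.12]' >/dev/null; python3 -m crank '[4,0,0,0,-0.12, 4,0,0,0,-0.12, 4,0,0,0,-0.12, 4,0,0,0,-0.12, 4,0,0,0,-0.12, 4,0,0,0,-0.12, 4,0,0,0,-0.12, 4,0,0,0,-0.08]' >/dev/null; python3 -c 'from dep import *;dep("p6")';  python3 -m crank '[0,0,0,0.1,0, 0,0,0,0,0, 0,0,0,0,0, 0,0,0,0,0, 0,0,0,0,0, 0,0,0,0,0, 0,0,0,0,0, 0,0,0,0,0]' 30 >/dev/null; python3 -c 'from dep import *;dep("p7")'
```

```text
t 30.6833 P [0.5127 0.2102 0.0728] yaw y 69.1 ft [-0.2  0.2  0. ] w 0.03959405258575206 0.0 q6 -59.03721831495738
red 69 387 392 185 200 pred base z.107/.095 [389.  191.9] [388.8 196.2] top .150/.138 [389.8 176.2] [389.6 180.6]
t 31.4 P [0.5128 0.2102 0.072 ] yaw y 68.7 ft [ 0.9  1.5 -0.3] w 0.013983802189760608 29.476671516895294 q6 -58.637590722399835
red 63 386 392 184 200 pred base z.107/.095 [389.1 192. ] [388.8 196.3] top .150/.138 [389.9 176.2] [389.6 180.6]
```

```bash
python3 -m crank '[0,-0.032,0.54,0.023,0.12, 0,-0.032,0.54,0.023,0.12, 0,-0.032,0.54,0.023,0.12, 0,-0.032,0.54,0.023,0.12, 0,-0.032,0.54,0.023,0.12, 0,-0.032,0.54,0.023,0.12, 0,-0.032,0.54,0.023,0.12, 0,-0.032,0.54,0.023,0.12]' 30 >/dev/null; python3 -c 'from dep import *;dep("r1")'; python3 -m crank '[0,-0.032,0.54,0.023,0.12, 0,-0.032,0.54,0.023,0.12, 0,-0.032,0.54,0.023,0.12, 0,-0.032,0.54,0.023,0.12, 0,-0.032,0.54,0.023,0.12, 0,-0.032,0.54,0.023,0.12, 0,-0.032,0.54,0.023,0.12, 0,-0.032,0.54,0.023,0.12]' 30 >/dev/null; python3 -c 'from dep import *;dep("r2")'
```

```text
t 32.1167 P [0.5437 0.2389 0.0702] yaw y 12.9 ft [-0.8  6.5  2.6] w 0.013970971473142663 29.74076360464096 q6 -0.7050820450368002
red 65 402 406 185 201 pred base z.107/.095 [405.9 192.3] [405.6 196.6] top .150/.138 [407.  176.5] [406.7 181. ]
t 32.8333 P [0.5865 0.2291 0.0687] yaw y -42.1 ft [ 7.6  6.5 -0.5] w 0.014493117892333582 29.598311483860016 q6 52.55570139384072
red 11 414 417 206 208 pred base z.107/.095 [417.  198.9] [416.7 203.3] top .150/.138 [418.4 182.8] [418.  187.4]
```

```bash
python3 -m crank '[0,-0.032,0.54,0.023,0.12, 0,-0.032,0.54,0.023,0.12, 0,-0.032,0.54,0.023,0.12, 0,-0.032,0.54,0.023,0.12, 0,-0.032,0.54,0.023,0.12, 0,-0.032,0.54,0.023,0.12, 0,-0.032,0.54,0.023,0.12, 0,-0.032,0.54,0.023,0.12]' 30 >/dev/null; python3 -c 'from dep import *;dep("r3")'; python3 -m crank '[0,-0.022,0.45,0.019,0.1, 0,-0.005,0.225,0.01,0.05, 0,0,0,0,0, 0,0,0,0,0, 0,0,0,0,0, 0,0,0,0,0, 0,0,0,0,0, 0,0,0,0,0]' 30 >/dev/null; python3 -c '
from dep import *
dep("r4");o=env.observe();print(o["qvel"])
p=optics.get_image("scene");h=cv2.cvtColor(p["color"],cv2.COLOR_RGB2HSV);m=cv2.inRange(h,(8,90,40),(34,255,255))
for v in range(205,256,6):
    xs=np.nonzero(m[v,320:370])[0]+320; print(v,(xs.min(),xs.max()) if len(xs) else None,end="; ")
'
```

```text
t 33.55 P [0.6016 0.1879 0.0668] yaw y -97.1 ft [ 7.6 -1.9 -1.5] w 0.013878533236697365 29.46503520011902 q6 103.76633455957449
red 41 408 415 200 216 pred base z.107/.095 [411.3 206.4] [410.9 210.9] top .150/.138 [412.6 189.8] [412.2 194.5]
t 34.2667 P [0.6001 0.1816 0.0665] yaw y -104.9 ft [ 6.8 -2.  -1.4] w 0.013731142987588325 29.528473913669586 q6 111.03328601484762
red 53 405 412 201 217 pred base z.107/.095 [409.1 207. ] [408.7 211.5] top .150/.138 [410.4 190.4] [410.  195.1]
[-0.02779802 -0.0332081   0.06503676 -0.0977055   0.00823429 -0.0127609 ]
205 None; 211 (np.int64(337), np.int64(352)); 217 (np.int64(333), np.int64(356)); 223 (np.int64(333), np.int64(357)); 229 (np.int64(334), np.int64(355)); 235 (np.int64(334), np.int64(355)); 241 (np.int64(334), np.int64(354)); 247 (np.int64(333), np.int64(355)); 253 (np.int64(338), np.int64(350));
```

```bash
python3 -c 'from rig import env;print(env.close_job())'
```

```text
the job is handed in; nothing more can be done
None
```

I stood the yellow can in the cup and let go, dropped the screw into its thread, wound it forward one turn and handed the job in still gripping the red handle. I estimate 6.4 rad and 23–24 mm down from the camera and arm readings; no verdict came back.

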